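# Snap the retaining clip into the tumbler axle's groove

## Robot

A 7-joint arm with a two-finger parallel gripper is mounted at the origin on the work surface; the furniture and walls round the work are solid. World frame = base frame: x ahead of the robot, y to its left, z up, the work surface at z = 0. Lengths are in m, angles in degrees, forces in N, time in s.
With the tool pointing down it reaches from about 0.425 to 0.875 m from the base axis. Payload 4.7 kg.
Tool frame: the origin (TCP) lies midway between the tips of the shut fingers; the grasp point (between the pads) lies 19 mm behind it (env.grip_depth is the distance from the TCP to the grasp point, in m); z points along the fingers, y is the line along which they close (so a half turn about z gives the same grasp; the last joint's range is limited). The gripper opens to 87 mm and grips with 3 to 60 N. Pads are 19 mm wide; open, the fingers measure 117 mm over their backs; the gripper's body (75 mm by 190 mm) begins 51 mm behind the grasp point.
Start: joints at [73.344, 18.392, -4.016, 83.108, 1.295, 78.541, -3.26], TCP at [0.195, -0.62, 0.223] pointing down, gripper open.
Joint ranges: [-163.93, 163.93], [-17.29, 119.83], [-79.2, 71.16], [3.27, 140.29], [-89.18, 269.18], [5.43, 117.66], [-154.24, 154.24]. Speed limits (degrees/s): [147.25, 147.25, 180, 180, 180, 180, 180].

## Interface

Orientations are given as [roll, pitch, yaw] about the fixed x, y, z axes, in that order (R = Rz(yaw) Ry(pitch) Rx(roll)).
In Python, from cell import get_obs, optics, env, nets gives the robot as it stands.
- The arm moves only by the shell command python3 -m creep 'ROWS' [FORCE]. ROWS is JSON, a list of rows, each an object of numbers: "wx", "wy", "wz": the turn, a rotation vector about the tool's x, y, z in degrees; "tx", "ty", "tz": the shift along the tool's x, y, z in mm; "gripper": the opening, from -1 (shut) to 1 (fully open). A call has 1 to 5 rows; each row is the pose to reach, as a shift and turn from the pose commanded when the call began, along the tool's axes at that moment; what a row does not reach only later rows make up. A row lasts 1/12 s, in which the tool goes at most 41.7 mm and 7.16 degrees, less where a joint would pass 70% of its speed; a pose out of reach is approached as far as the arm can. A call with a gripper value outside its range is refused whole. The fingers move at their own pace and stop on an object; FORCE is the grip in N (left out, the last holds). Time passes only in rows, so rows that repeat a pose let the fingers close. It gives the time, the measured TCP pose, the force, the opening and the grip force at its end, in the units of the state.
- get_obs(): the state, without advancing time (a new reading comes with each control period).
- optics.read_camera(name): name is "scene" or "top" or "wrist"; returns (picture, depth): 480x640x3 uint8, red, green, blue; 480x640 float32, m along the optical axis (not along the pixel's ray), 0 where there is no reading.
- optics.camera_info(name): a dict with "fovy" (degrees; the focal length in pixels is half the picture's height over the tangent of half this angle, whatever the lens; pixels are square), "cx", "cy" (the principal point, pixels), "k1" (the pictures are not rectified: a ray, as slopes to the right and down, at radius r is drawn at 1 + k1 r^2 times it, then the intrinsics apply), "R" (3x3) and "t" (3): a world point X has camera coordinates R X + t; the wrist camera has in their place "tool_from_camera" (4x4, takes a point from camera to tool coordinates, whose origin is the TCP and whose axes are the flange's). Camera axes: x right, y down, z forward; pixel columns grow to the right and rows downward; lengths in m; the calibration is good to about 2 mm. A picture is of the moment at which its call begins: read the wrist's pose just before it. camera_info takes no time and is no camera call.
- env.sign_off(): hands the job in; it is judged then, once.
Trained networks look in the newest picture that a camera, given by its name, has taken for a name from the list of things; names that differ only in an ending like _2 or _b are one class to them, and where a whole thing is asked for, a point or a joint stands for the part that bears it (a point fixed in the world has none). Each returns a list of dicts, best first, with "confidence" (0 to 1); they miss things now and then, are a little off and sometimes report something else, mostly with a low value. They report only what shows in the picture. A call takes as long as a camera call. They do not tell look-alikes from the thing itself.
- nets.look_for(query, camera): "point" ([x, y, z] in m, in world coordinates, good to about 4 mm: the middle of the surface that is visible of it).
- nets.place_of(query, camera): "point" ([x, y, z] in m, in world coordinates, good to about 4 mm: a listed point, or the origin of a listed thing).
The state is a dict: "time_s": time; "qpos": joint angles; "joint_velocities": joint speeds; "effort": joint torques, N m; "tool_pos": TCP position; "tool_rot": TCP orientation; "force": force on the tool from outside, world axes, zero at the start; "wrist_torque": the same for the moment, N m; "grip_width": finger opening in m; "grasp_force": force on a finger pad.
Only numpy, scipy, OpenCV 4.12 (cv2) and the standard library are available. Lean on these libraries where they do the work, as an engineer would, in place of code of your own. Each camera call takes 0.05 s, during which the arm holds its last target. There are 200 camera calls.

## Task

Take the orange spring clip out of its grey dock and press it straight down onto the axle of the tumbler stand, between the two bearing blocks, so that it snaps fully home into the axle's groove with its tab upright, then let go of it. The axle has end play, so feel along it for the groove under light pressure and press gently: never force the clip down where there is no groove (over 50 N of contact force would spoil it). Leave the beaker, the tape roll and the calculator where they are.

Things in the scene. Friction and masses are not known exactly. Their poses are not given: they have to be found in the camera images.
- clip_grip (a point): Centre of the clip's orange tab, where to grip it (clip about 80 g). Tab: 26 mm wide (x), 8 mm thick (y), 40 mm tall (20 mm above and below this point). Axes: z up out of the tab, y along the clip's thickness (parallel to the axle once fitted), x across. At the start the clip stands loose in the dock, mouth down, this point 50 mm above the bench.
- clip_bore (a point): Centre of the clip's bore, 36 mm below clip_grip, same axes. Above it a crossbar 36 mm wide, its flat underside 9 mm above this point. From its ends two steel jaws, 8 mm thick in y, hang to 8 mm below this point and end in rounded inward noses (radius 3 mm, centres 5 mm below, 10.5 mm either side; mouth 15 mm). Each jaw springs outward, about 8 N per mm, 2.5 mm at most.
- dock: Grey plastic dock fixed on the bench, 64 mm (x) by 34 mm (y), 18 mm high, origin at the centre of its underside. The clip stands in its slot (42 mm by 12 mm, floor 6 mm above the bench) and lifts straight up out of it.
- tumbler: Tumbler stand fixed on the bench: grey base plate 90 mm (x) by 150 mm (y), 12 mm thick, with two aluminium bearing blocks that carry a steel axle along the stand's y. Origin: centre of the underside, z up. The blocks' inner faces are 50 mm either side of the origin in y, their tops 80.5 mm above the bench. A black handwheel, radius 34 mm, is on the axle's +y end outside the block.
- axle_mid (a point): Point on the axle's centre line midway between the blocks, 62 mm above the bench; axes as the stand's (y along the axle). The axle is 26 mm in diameter with one groove, a dark band 12 mm wide and 18 mm in diameter. End play: the groove's middle is up to 20 mm either way of this point along y, and is not measured (look or feel for it). The axle is stiff and keeps its place under 30 N endwise.
- axle_top (a point): Top of the axle above axle_mid, 75 mm above the bench. How the clip behaves: on the full diameter its jaws rest on top and go no lower (clip_bore about 79 mm above the bench); over the groove it drops freely to about 73 mm, then takes some 6 to 15 N to snap down. Fully home, its crossbar lies on the groove's small top flat and clip_bore is at 62 mm, on the axle's centre line.
- beaker: Clear beaker, 70 mm across and 81 mm high, loose, standing at the back; origin at the centre of its underside. Leave alone.
- tape: Roll of masking tape lying flat, 96 mm across, 25 mm high, loose, at the back. Leave alone.
- calculator: Grey calculator lying flat, 123 by 75 by 13 mm, loose, at the back right. Leave alone.
Mind the look-alikes: they are no part of the job. Of the things shaped like the part that bears clip_grip, the orange one is meant.

How it is judged (in metres and radians):
On the way:
1. the clip is lifted out of its dock (height (world z) of clip_grip above 0.08 m), for 0.2 s.
At the end, for the whole second after the job is handed in: The clip is snapped fully down into the axle's groove, between the bearing blocks: its tab centre 94 to 100.5 mm above the bench, within 7 mm sideways of the axle's vertical plane and within 28 mm of the stand's middle along the axle, tab within 0.17 rad (10 degrees) of upright, at rest, released (z of clip_grip in the frame of tumbler between 0.094 and 0.1005 m and x of clip_grip in the frame of tumbler between -0.007 and 0.007 m and y of clip_grip in the frame of tumbler between -0.028 and 0.028 m and angle between clip_grip's own z axis and vertical below 0.17 rad and linear speed of clip below 0.02 m/s); the robot touches nothing.
It fails at once if the clip is forced: it and the stand with its axle bear on each other with over 50 N in all (contact force between clip and tumbler above 50 N).
It fails at once if the beaker is moved by more than 20 mm or tipped (distance of beaker from where it was at the start of the episode above 0.02 m or angle between beaker's own z axis and vertical above 0.3 rad).
It fails at once if the tape roll is moved by more than 20 mm (distance of tape from where it was at the start of the episode above 0.02 m).
It fails at once if the calculator is moved by more than 20 mm (distance of calculator from where it was at the start of the episode above 0.02 m).
It also fails if it takes over 67 s, if anything falls off the work surface, if the arm or the gripper's body presses on something with over 40 N, if the wrist force passes 120 N, or if a joint passes its speed limit or range.

## Working session

There is one attempt and no reset: what is moved stays moved. The work goes in short steps, Python scripts to look and compute and a shell command to move; the robot and the scene stay as the last step left them, time stands still between calls to the robot, and variables do not carry over. Pictures are saved under pics/ and viewed, at most 10 in all, crops included, and the job is handed in when it is done.

```bash
ls; mkdir -p pics
cat > h.py <<'E'
import numpy as np,cv2
from cell import get_obs,optics,env,nets
from scipy.spatial.transform import Rotation as Ro
def tool():
    o=get_obs(); r=o["tool_rot"]; return np.array(o["tool_pos"]),Ro.from_euler('xyz',r,degrees=True).as_matrix()
def shot(cam):
    p,R=tool(); im,d=optics.read_camera(cam); i=optics.camera_info(cam)
    f=240/np.tan(np.radians(i["fovy"])/2)
    K=np.array([[f,0,i["cx"]],[0,f,i["cy"]],[0,0,1]])
    if "R" in i: Rc=np.array(i["R"]).T; tc=-Rc@np.array(i["t"])
    else:
        T=np.array(i["tool_from_camera"]); Rc=R@T[:3,:3]; tc=p+R@T[:3,3]
    return dict(im=im,d=d,K=K,k=np.array([i["k1"],0,0,0.]),Rc=Rc,tc=tc)
def cloud(s):
    v,u=np.mgrid[:480,:640]
    uv=np.stack([u,v],-1).reshape(-1,1,2).astype(float)
    x=cv2.undistortPoints(uv,s["K"],s["k"]).reshape(480,640,2)
    P=np.dstack([x,np.ones((480,640))])*s["d"][...,None]
    return P@s["Rc"].T+s["tc"]
def save(im,n): cv2.imwrite("pics/"+n,cv2.cvtColor(im,cv2.COLOR_RGB2BGR))
E
python3 - <<'E'
from h import *
o=get_obs(); print({k:np.round(v,3).tolist() for k,v in o.items()}, env.grip_depth)
for c in ["scene","top"]:
    s=shot(c); save(s["im"],c+"0.png")
    for q in ["clip_grip","dock","tumbler","axle_mid","beaker","tape","calculator"]:
        print(c,q,[(np.round(r["point"],3).tolist(),round(r["confidence"],2)) for r in nets.place_of(q,c)][:4])
    P=cloud(s); hsv=cv2.cvtColor(s["im"],cv2.COLOR_RGB2HSV)
    m=((hsv[...,0]>5)&(hsv[...,0]<20)&(hsv[...,1]>150)&(hsv[...,2]>90)).astype(np.uint8)
    n,l,st,ce=cv2.connectedComponentsWithStats(m)
    for k in range(1,n):
        if st[k,4]>30: q=P[(l==k)&(s["d"]>0)]; print("orange",ce[k].round(),st[k,4],np.median(q,0).round(3),q.max(0).round(3))
E
```

```text
pics
{'time_s': 0.0, 'qpos': [73.342, 18.438, -4.015, 83.173, 1.294, 78.54, -3.261], 'joint_velocities': [-0.05, -0.015, 0.002, -0.014, 0.019, 0.113, -0.028], 'effort': [-0.0, -49.129, -0.405, -31.254, -0.064, 0.044, 0.0], 'tool_pos': [0.195, -0.62, 0.221], 'tool_rot': [-179.894, 0.005, 17.466], 'force': [0.236, -0.187, -0.306], 'wrist_torque': [-0.013, -0.011, -0.034], 'grasp_force': 0.0, 'grip_width': 0.087} 0.0187
scene clip_grip [([0.403, -0.229, 0.049], 0.81), ([0.506, -0.194, 0.048], 0.79), ([0.504, -0.11, 0.04], 0.77), ([0.467, -0.285, 0.044], 0.58)]
scene dock [([0.512, -0.2, 0.002], 0.7)]
scene tumbler [([0.475, 0.036, -0.0], 0.55), ([0.51, -0.195, 0.004], 0.26), ([0.475, 0.035, 0.064], 0.2)]
scene axle_mid [([0.478, 0.036, 0.063], 0.57), ([0.506, -0.197, 0.015], 0.41)]
scene beaker [([0.665, 0.084, -0.005], 0.76)]
scene tape [([0.653, -0.047, -0.002], 0.65)]
scene calculator [([0.641, -0.25, 0.0], 0.89), ([0.65, -0.046, 0.001], 0.44)]
orange [350. 272.] 288 [ 0.503 -0.199  0.048] [ 0.52  -0.192  0.071]
top clip_grip [([0.468, -0.285, 0.04], 0.6), ([0.5, -0.111, 0.043], 0.57), ([0.405, -0.234, 0.043], 0.53), ([0.504, -0.194, 0.053], 0.44)]
top dock [([0.507, -0.195, -0.002], 0.97)]
top tumbler [([0.477, 0.041, -0.002], 0.76)]
top axle_mid [([0.476, 0.034, 0.062], 0.7)]
top beaker [([0.667, 0.086, 0.002], 0.63)]
top tape []
top calculator [([0.642, -0.251, 0.001], 0.62)]
orange [391. 261.] 116 [ 0.506 -0.193  0.068] [ 0.523 -0.187  0.075]
```

View pics/scene0.png

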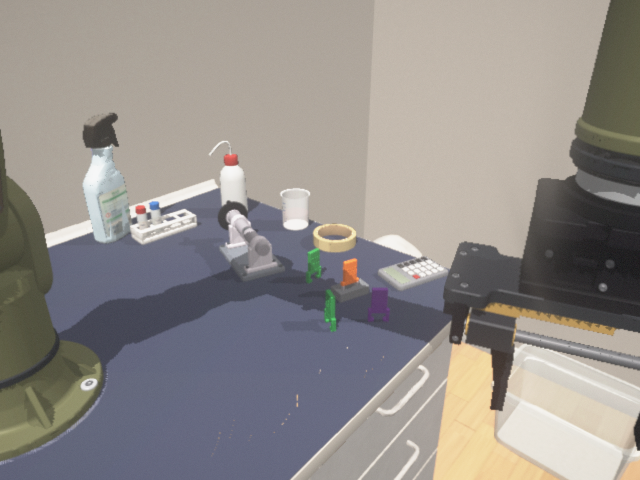

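View pics/top0.png

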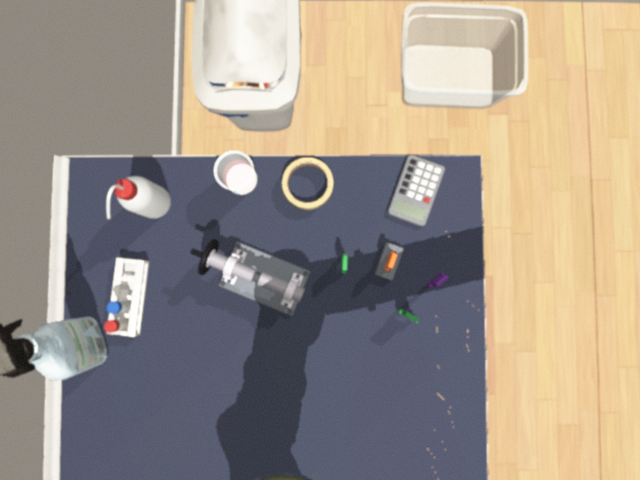

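The scene picture has four clip-shaped things: green at (314,266), green at (331,310), purple at (379,303) and orange at (350,272). The orange one is meant: it is the right colour and stands in the grey dock (391,261 in the top view). The tumbler's axle runs from (215,258), the handwheel end, to (297,290) in the top view. Next I'll confirm with one crop and get the yaws.

Run:
```python
from h import *
s=shot("top"); P=cloud(s); t=shot("scene")
a=cv2.resize(t["im"][230:340,290:410],(600,550),interpolation=cv2.INTER_CUBIC); save(a,"crop.png")
def rect(m,n):
    q=P[m&(s["d"]>0)][:,:2].astype(np.float32); q=q*1000
    r=cv2.minAreaRect(q); print(n,len(q),r, cv2.boxPoints(r).round().tolist())
X,Y,Z=P[...,0],P[...,1],P[...,2]
near=lambda x,y,r:np.hypot(X-x,Y-y)<r
rect(near(.505,-.195,.06)&(Z>.010)&(Z<.03),"dock")
rect(near(.505,-.195,.04)&(Z>.055),"tab")
rect(near(.476,.036,.1)&(Z>.006)&(Z<.1),"tumbler")
m=near(.476,.036,.046)&(Z>.055)&(Z<.085); q=P[m]; c=q.mean(0); u=np.linalg.svd((q-c)[:,:2],full_matrices=False)[2][0]
print("axle",len(q),c,q[:,2].max(),np.degrees(np.arctan2(u[1],u[0])))
print(nets.look_for("dock","top")[:1])
```

```text
dock 493 ((507.2850646972656, -196.234375), (34.05232238769531, 64.47600555419922), 70.31085968017578) [[471.0, -201.0], [532.0, -223.0], [543.0, -191.0], [483.0, -169.0]]
tab 86 ((506.6913146972656, -194.93801879882812), (8.241978645324707, 25.959861755371094), 71.01517486572266) [[493.0, -195.0], [518.0, -203.0], [520.0, -195.0], [496.0, -187.0]]
tumbler 4327 ((475.7896423339844, 38.84168243408203), (194.53134155273438, 90.22633361816406), 67.91534423828125) [[397.0, -34.0], [481.0, -68.0], [554.0, 112.0], [471.0, 146.0]]
axle 731 [0.47522339 0.0359111  0.07235611] 0.07858512959899489 67.90892302551494
[{'point': [0.5052, -0.1929, 0.0176], 'confidence': 0.93}]
```

View pics/crop.png

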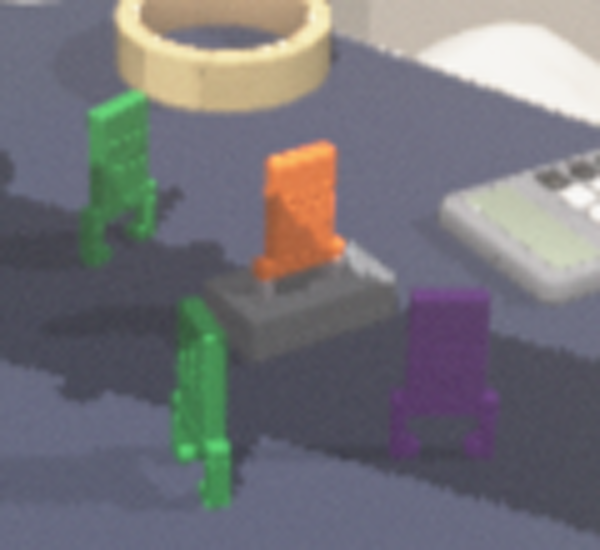

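The crop shows the orange clip in the grey dock, with the green and purple look-alikes standing free, so the target is confirmed. Dock yaw is about -19.5° and the tumbler's axle direction is 67.9°. I'm moving over the dock.

```bash
python3 -m creep '[{"tx":85,"ty":-62,"wz":7,"gripper":1},{"tx":120,"ty":-88,"wz":14,"gripper":1},{"tx":155,"ty":-113,"wz":21,"gripper":1},{"tx":190,"ty":-139,"wz":28,"gripper":1},{"tx":220,"ty":-161,"wz":35,"gripper":1}]' 20
cat > go.py <<'E'
import sys
from h import *
# target TCP x y z yaw -> tool-frame shift
x,y,z,yaw=map(float,sys.argv[1:5]); p,R=tool(); o=get_obs()
d=R.T@(np.array([x,y,z])-p)*1000
T=(Ro.from_euler('xyz',[180,0,yaw],degrees=True)).as_matrix()
print("shift",d.round(1),"turn",np.degrees(Ro.from_matrix(R.T@T).as_rotvec()).round(2),"t",round(o["time_s"],2),"f",np.round(o["force"],1))
E
python3 go.py .507 -.196 .15 -19.5
```

```text
shift [ 424.9 -310.9   72.5] turn [ 1.000e-02 -0.000e+00  3.697e+01] t 0.95 f [-0.1  0.  -0.1]validation failed for argument at $[0]...
```

The call was refused; it probably wants every field in each row.

```bash
python3 -m creep '[{"wx":0,"wy":0,"wz":7,"tx":33,"ty":-24,"tz":0,"gripper":1},{"wx":0,"wy":0,"wz":14,"tx":66,"ty":-48,"tz":0,"gripper":1},{"wx":0,"wy":0,"wz":21,"tx":99,"ty":-72,"tz":0,"gripper":1},{"wx":0,"wy":0,"wz":28,"tx":132,"ty":-96,"tz":0,"gripper":1},{"wx":0,"wy":0,"wz":35,"tx":165,"ty":-120,"tz":0,"gripper":1}]' 20
python3 go.py .507 -.196 .15 -19.5
```

```text
time_s: 1.37
tool_pos: [0.3159, -0.4566, 0.2228]
tool_rot: [180.0, -0.0, -17.4]
force: [0.7, 0.3, -0.1]
grip_width: 0.0869
grasp_force: 0.0
shift [ 104.3 -305.8   72.7] turn [ 0.02 -0.03  2.09] t 1.37 f [ 0.7  0.3 -0.1]
```

```bash
python3 -m creep '[{"wx":0,"wy":0,"wz":2,"tx":13,"ty":-38,"tz":0,"gripper":1},{"wx":0,"wy":0,"wz":2,"tx":26,"ty":-76,"tz":0,"gripper":1},{"wx":0,"wy":0,"wz":2,"tx":39,"ty":-114,"tz":10,"gripper":1},{"wx":0,"wy":0,"wz":2,"tx":52,"ty":-152,"tz":20,"gripper":1},{"wx":0,"wy":0,"wz":2,"tx":65,"ty":-190,"tz":30,"gripper":1}]'
python3 -m creep '[{"wx":0,"wy":0,"wz":0,"tx":13,"ty":-38,"tz":10,"gripper":1},{"wx":0,"wy":0,"wz":0,"tx":26,"ty":-76,"tz":20,"gripper":1},{"wx":0,"wy":0,"wz":0,"tx":39,"ty":-114,"tz":35,"gripper":1},{"wx":0,"wy":0,"wz":0,"tx":39,"ty":-116,"tz":43,"gripper":1},{"wx":0,"wy":0,"wz":0,"tx":39,"ty":-116,"tz":43,"gripper":1}]'
python3 - <<'E'
from h import *
s=shot("wrist"); save(s["im"],"w1.png"); P=cloud(s)
hsv=cv2.cvtColor(s["im"],cv2.COLOR_RGB2HSV)
X,Y,Z=P[...,0],P[...,1],P[...,2]
m=(hsv[...,0]>5)&(hsv[...,0]<20)&(hsv[...,1]>150)&(s["d"]>0)&(np.hypot(X-.507,Y+.196)<.05)
print(m.sum(),Z[m].max()); m&=Z>.062
r=cv2.minAreaRect((P[m][:,:2]*1000).astype(np.float32)); print(m.sum(),r,np.median(Z[m]))
E
python3 go.py .507 -.196 .037 -19.5
```

```text
time_s: 1.78
tool_pos: [0.4338, -0.2942, 0.1928]
tool_rot: [180.0, -0.1, -19.1]
force: [1.2, -1.1, -0.4]
grip_width: 0.087
grasp_force: 0.0
time_s: 2.2
tool_pos: [0.5079, -0.195, 0.1476]
tool_rot: [-179.9, 0.2, -18.7]
force: [-1.0, -0.6, 0.2]
grip_width: 0.087
grasp_force: 0.0
455 0.24654842457959253
184 ((508.3754577636719, -208.67880249023438), (36.01005172729492, 38.88743209838867), 73.42213439941406) 0.0686732739034656
shift [ -0.5  -1.7 111.6] turn [0.01 0.13 0.58] t 2.25 f [ 0.  -0.7  0.3]
```

View pics/w1.png

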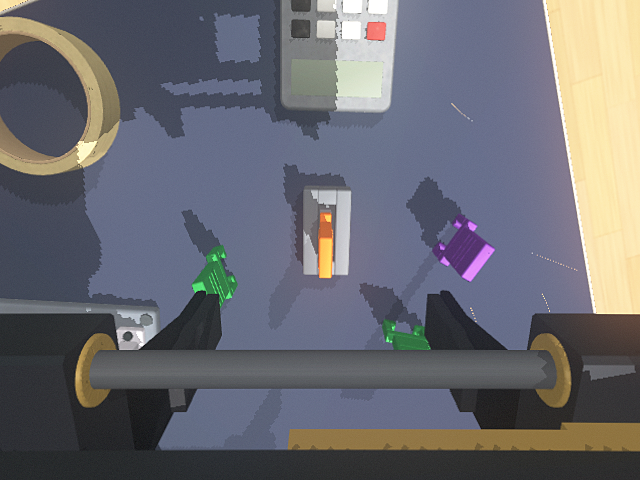

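The wrist view shows the orange tab at (325,245), centred between the fingers, with the greens and the purple clear of the finger paths. I'm descending and closing; the grasp goes about 6 mm above the tab centre.

```bash
python3 -m creep '[{"wx":0,"wy":0,"wz":0.6,"tx":-1,"ty":-1,"tz":25,"gripper":0.4},{"wx":0,"wy":0,"wz":0.6,"tx":-1,"ty":-1,"tz":55,"gripper":0},{"wx":0,"wy":0,"wz":0.6,"tx":-1,"ty":-1,"tz":85,"gripper":0},{"wx":0,"wy":0,"wz":0.6,"tx":-1,"ty":-1,"tz":105,"gripper":0},{"wx":0,"wy":0,"wz":0.6,"tx":-1,"ty":-1,"tz":111,"gripper":0}]'
python3 -m creep '[{"wx":0,"wy":0,"wz":0,"tx":0,"ty":0,"tz":0,"gripper":-1},{"wx":0,"wy":0,"wz":0,"tx":0,"ty":0,"tz":0,"gripper":-1},{"wx":0,"wy":0,"wz":0,"tx":0,"ty":0,"tz":0,"gripper":-1},{"wx":0,"wy":0,"wz":0,"tx":0,"ty":0,"tz":0,"gripper":-1},{"wx":0,"wy":0,"wz":0,"tx":0,"ty":0,"tz":0,"gripper":-1}]' 40
python3 - <<'E'
from h import *
s=shot("wrist"); print(get_obs()["force"]); save(s["im"],"w2.png")
s=shot("top");P=cloud(s);X,Y,Z=P[...,0],P[...,1],P[...,2]
E
```

```text
time_s: 2.67
tool_pos: [0.5037, -0.1994, 0.0358]
tool_rot: [179.9, 0.3, -19.9]
force: [-0.6, -0.0, -1.0]
grip_width: 0.0618
grasp_force: 0.0
time_s: 3.08
tool_pos: [0.508, -0.1982, 0.0401]
tool_rot: [180.0, -0.2, -19.7]
force: [-0.0, 0.0, -0.0]
grip_width: 0.0281
grasp_force: 0.0
[ 0.11164568 -0.15659712  0.19214586]
```

View pics/w2.png

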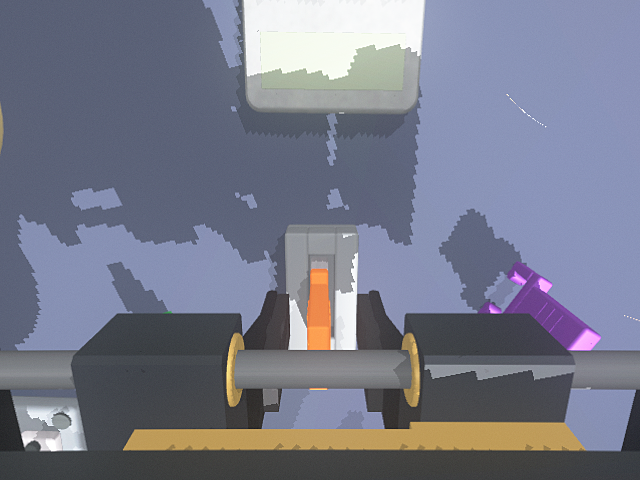

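The fingers straddle the tab (319,310) and the grip is still closing. I'll finish it, then lift.

```bash
python3 -m creep '[{"wx":0,"wy":0,"wz":0,"tx":0,"ty":0,"tz":0,"gripper":-1},{"wx":0,"wy":0,"wz":0,"tx":0,"ty":0,"tz":0,"gripper":-1},{"wx":0,"wy":0,"wz":0,"tx":0,"ty":0,"tz":0,"gripper":-1},{"wx":0,"wy":0,"wz":0,"tx":0,"ty":0,"tz":0,"gripper":-1},{"wx":0,"wy":0,"wz":0,"tx":0,"ty":0,"tz":0,"gripper":-1}]' 40
```

```text
time_s: 3.6
tool_pos: [0.5071, -0.1976, 0.0387]
tool_rot: [180.0, -0.0, -19.7]
force: [-0.9, 0.8, 2.0]
grip_width: 0.0077
grasp_force: 40.0
```

```bash
python3 -m creep '[{"wx":0,"wy":0,"wz":0,"tx":0,"ty":0,"tz":-10,"gripper":-1},{"wx":0,"wy":0,"wz":0,"tx":0,"ty":0,"tz":-25,"gripper":-1},{"wx":0,"wy":0,"wz":0,"tx":0,"ty":0,"tz":-50,"gripper":-1},{"wx":0,"wy":0,"wz":0,"tx":0,"ty":0,"tz":-80,"gripper":-1},{"wx":0,"wy":0,"wz":0,"tx":0,"ty":0,"tz":-110,"gripper":-1}]'
python3 - <<'E'
from h import *
# groove: dark band on the axle, both fixed cameras
y=np.radians(67.9); ey=np.array([np.cos(y),np.sin(y),0]); ex=np.array([ey[1],-ey[0],0]); O=np.array([.4752,.0359,0])
for c in ["top","scene"]:
    s=shot(c); P=cloud(s); g=s["im"].mean(2)
    a=(P-O)@ey*1000; b=(P-O)@ex*1000; Z=P[...,2]
    blk=(Z>.072)&(Z<.09)&(np.abs(b)<30)&(np.abs(a)>48)&(np.abs(a)<78)&(s["d"]>0)
    hi,lo=a[blk&(a>0)],a[blk&(a<0)]; print(c,"blocks a",np.percentile(hi,[3,97]).round(1),np.percentile(lo,[3,97]).round(1),"b",np.percentile(b[blk],[3,97]).round(1))
    m=(np.abs(a)<48)&(np.abs(b)<14)&(Z>.055)&(Z<.082)&(s["d"]>0)
    for k in range(-48,48,6):
        q=m&(a>=k)&(a<k+6)
        if q.sum(): print(k+3,q.sum(),"bright",np.median(g[q]).round(),"ztop",np.percentile(Z[q],90).round(4),"b",np.median(b[q]).round(1))
    print([(((np.array(r["point"])-O)@ey*1000).round(1),((np.array(r["point"])-O)@ex*1000).round(1),r["confidence"]) for r in nets.place_of("axle_mid",c)][:1])
    if c=="top": save(cv2.resize(s["im"][225:325,195:325],(780,600),interpolation=cv2.INTER_CUBIC),"ax.png")
E
```

```text
time_s: 4.02
tool_pos: [0.5063, -0.1973, 0.1496]
tool_rot: [-180.0, 0.1, -19.7]
force: [0.9, -0.3, -0.5]
grip_width: 0.0079
grasp_force: 40.0
top blocks a [49.6 76.2] [-76.9 -49.5] b [-14.9  13.5]
-45 50 bright 142.0 ztop 0.0756 b -0.7
-39 51 bright 128.0 ztop 0.0754 b 0.0
-33 50 bright 130.0 ztop 0.0763 b -0.0
-27 51 bright 129.0 ztop 0.0763 b 0.1
-21 50 bright 128.0 ztop 0.0765 b 0.4
-15 50 bright 130.0 ztop 0.076 b -0.0
-9 51 bright 128.0 ztop 0.0759 b -0.5
-3 49 bright 128.0 ztop 0.0759 b 0.4
3 36 bright 87.0 ztop 0.0742 b -0.3
9 32 bright 70.0 ztop 0.0737 b -0.2
15 54 bright 109.0 ztop 0.0757 b 0.9
21 50 bright 130.0 ztop 0.0761 b -0.2
27 49 bright 130.0 ztop 0.0764 b -0.2
33 50 bright 129.0 ztop 0.0759 b 0.7
39 49 bright 130.0 ztop 0.0756 b -0.7
45 51 bright 131.0 ztop 0.0758 b 1.3
[(np.float64(-2.4), np.float64(1.2), 0.95)]
scene blocks a [48.6 75.7] [-76.4 -52.6] b [-14.8  11. ]
-45 1 bright 220.0 ztop 0.0747 b -2.2
-39 13 bright 161.0 ztop 0.0749 b -6.1
-33 21 bright 134.0 ztop 0.0744 b -7.2
-27 23 bright 124.0 ztop 0.0744 b -6.8
-21 21 bright 124.0 ztop 0.0738 b -6.0
-15 18 bright 123.0 ztop 0.0746 b -5.1
-9 22 bright 121.0 ztop 0.074 b -7.9
-3 16 bright 116.0 ztop 0.0745 b -5.9
3 4 bright 107.0 ztop 0.0728 b -7.3
9 16 bright 108.0 ztop 0.0718 b -4.8
15 36 bright 122.0 ztop 0.0737 b -5.4
21 16 bright 136.0 ztop 0.0747 b -5.0
27 17 bright 128.0 ztop 0.0745 b -7.1
33 14 bright 130.0 ztop 0.0741 b -6.4
39 18 bright 128.0 ztop 0.074 b -6.6
45 23 bright 133.0 ztop 0.0744 b -6.0
[(np.float64(0.6), np.float64(2.0), 0.75)]
```

View pics/ax.png

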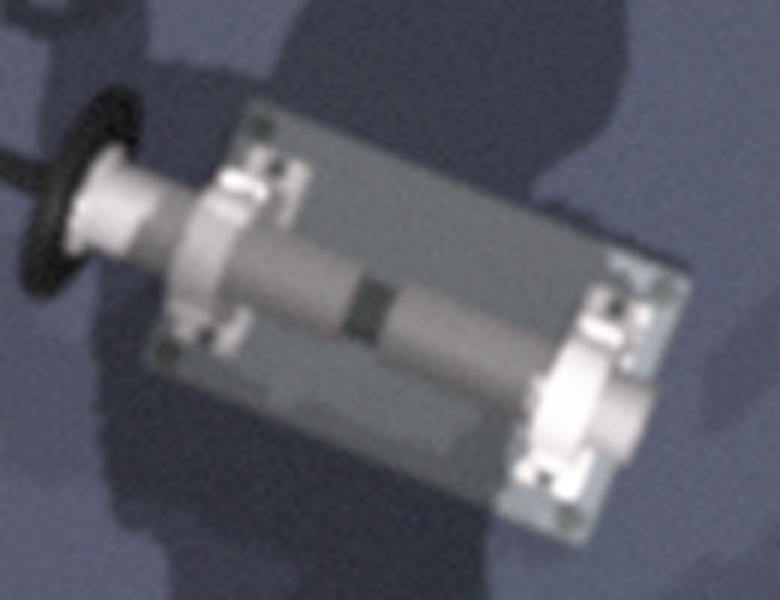

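The top crop shows the groove as a dark band at (370,310), about a = +8 mm along the axle, and the heights agree (the profile dips there). I'm carrying the clip over it.

```bash
python3 go.py .4782 .0433 .130 -22.1
```

```text
shift [-108.7 -217.2   19.4] turn [ 0.02 -0.12  2.42] t 4.22 f [ 0.5 -0.4 -1.7]
```

```bash
python3 -m creep '[{"wx":0,"wy":0,"wz":1,"tx":-15,"ty":-30,"tz":0,"gripper":-1},{"wx":0,"wy":0,"wz":2.4,"tx":-33,"ty":-66,"tz":0,"gripper":-1},{"wx":0,"wy":0,"wz":2.4,"tx":-51,"ty":-102,"tz":0,"gripper":-1},{"wx":0,"wy":0,"wz":2.4,"tx":-69,"ty":-138,"tz":0,"gripper":-1},{"wx":0,"wy":0,"wz":2.4,"tx":-85,"ty":-170,"tz":0,"gripper":-1}]'
python3 -m creep '[{"wx":0,"wy":0,"wz":0,"tx":-10,"ty":-20,"tz":0,"gripper":-1},{"wx":0,"wy":0,"wz":0,"tx":-17,"ty":-37,"tz":5,"gripper":-1},{"wx":0,"wy":0,"wz":0,"tx":-21,"ty":-47,"tz":15,"gripper":-1},{"wx":0,"wy":0,"wz":0,"tx":-21,"ty":-47,"tz":19,"gripper":-1},{"wx":0,"wy":0,"wz":0,"tx":-21,"ty":-47,"tz":19,"gripper":-1}]'
python3 - <<'E'
from h import *
import time
y=np.radians(67.9); ey=np.array([np.cos(y),np.sin(y),0]); ex=np.array([ey[1],-ey[0],0]); O=np.array([.4752,.0359,0])
s=shot("top"); P=cloud(s); hsv=cv2.cvtColor(s["im"],cv2.COLOR_RGB2HSV)
w=shot("wrist"); save(w["im"],"w3.png"); P=cloud(w); hsv=cv2.cvtColor(w["im"],cv2.COLOR_RGB2HSV)
m=(hsv[...,0]>5)&(hsv[...,0]<17)&(hsv[...,1]>170)&(P[...,2]<.17)&(P[...,2]>.1)&(np.hypot(P[...,0]-.478,P[...,1]-.043)<.04)
q=P[m]; a=(q-O)@ey*1000; b=(q-O)@ex*1000; print(m.sum(),np.percentile(a,[5,50,95]),np.percentile(b,[2,98]),np.percentile(q[:,2],[5,95]))
p,_=tool(); print("tcp a,b",(p-O)@ey*1000,(p-O)@ex*1000)
E
python3 go.py .4782 .0433 .106 -22.1
```

```text
time_s: 4.63
tool_pos: [0.4822, -0.0064, 0.147]
tool_rot: [180.0, 0.2, -22.0]
force: [0.3, 1.1, -0.8]
grip_width: 0.0077
grasp_force: 40.0
time_s: 5.05
tool_pos: [0.4805, 0.0424, 0.1274]
tool_rot: [179.9, 0.2, -22.0]
force: [-1.1, -0.4, -1.9]
grip_width: 0.0076
grasp_force: 40.0
969 [ 3.662738    7.46002042 10.63776741] [ 5.05429857 14.39029181] [0.14065736 0.15924518]
tcp a,b 7.386905514255921 4.154152691995263
shift [-4.1 -0.6 22.8] turn [ 0.06  0.09 -0.06] t 5.15 f [-0.6  0.1 -1. ]
```

View pics/w3.png

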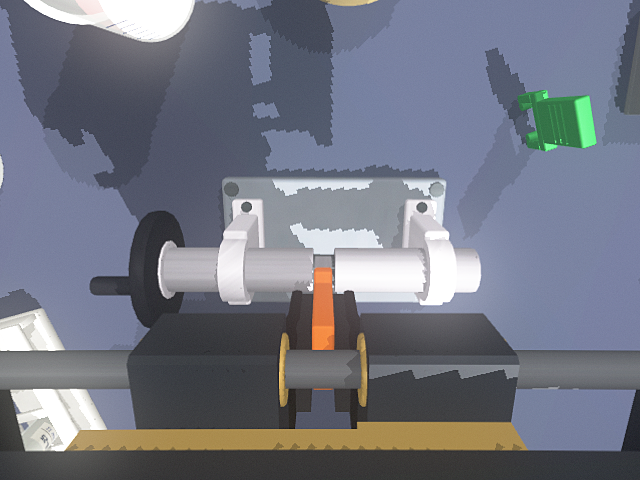

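In the wrist view the tab (322,270–385) is lined up with the dark groove at (323,260). I'm correcting x by about -2.5 mm and lowering to just above contact.

```bash
python3 -m creep '[{"wx":0,"wy":0,"wz":0,"tx":-1,"ty":0,"tz":5,"gripper":-1},{"wx":0,"wy":0,"wz":0,"tx":-2.5,"ty":0,"tz":12,"gripper":-1},{"wx":0,"wy":0,"wz":0,"tx":-2.5,"ty":0,"tz":18,"gripper":-1},{"wx":0,"wy":0,"wz":0,"tx":-2.5,"ty":0,"tz":20,"gripper":-1},{"wx":0,"wy":0,"wz":0,"tx":-2.5,"ty":0,"tz":20,"gripper":-1}]'
python3 -m creep '[{"wx":0,"wy":0,"wz":0,"tx":0,"ty":0,"tz":0,"gripper":-1},{"wx":0,"wy":0,"wz":0,"tx":0,"ty":0,"tz":0,"gripper":-1},{"wx":0,"wy":0,"wz":0,"tx":0,"ty":0,"tz":0.5,"gripper":-1},{"wx":0,"wy":0,"wz":0,"tx":0,"ty":0,"tz":0.5,"gripper":-1},{"wx":0,"wy":0,"wz":0,"tx":0,"ty":0,"tz":0.5,"gripper":-1}]'
python3 go.py .4782 .0433 .0977 -22.1
```

```text
time_s: 5.57
tool_pos: [0.4794, 0.0432, 0.1086]
tool_rot: [180.0, 0.1, -22.1]
force: [-0.1, 0.0, -0.7]
grip_width: 0.0078
grasp_force: 40.0
time_s: 5.98
tool_pos: [0.4802, 0.0435, 0.1092]
tool_rot: [-180.0, -0.0, -22.1]
force: [1.2, -1.0, -1.1]
grip_width: 0.0078
grasp_force: 40.0
shift [-1.8  0.9 11.5] turn [-0.   -0.02  0.02] t 5.98 f [ 1.2 -1.  -1.1]
```

```bash
python3 -m creep '[{"wx":0,"wy":0,"wz":0,"tx":-1,"ty":0,"tz":1,"gripper":-1},{"wx":0,"wy":0,"wz":0,"tx":-1,"ty":0,"tz":2.5,"gripper":-1},{"wx":0,"wy":0,"wz":0,"tx":-1,"ty":0,"tz":4,"gripper":-1},{"wx":0,"wy":0,"wz":0,"tx":-1,"ty":0,"tz":4.5,"gripper":-1},{"wx":0,"wy":0,"wz":0,"tx":-1,"ty":0,"tz":4.5,"gripper":-1}]'
python3 -m creep '[{"wx":0,"wy":0,"wz":0,"tx":0,"ty":0,"tz":0.5,"gripper":-1},{"wx":0,"wy":0,"wz":0,"tx":0,"ty":0,"tz":1,"gripper":-1},{"wx":0,"wy":0,"wz":0,"tx":0,"ty":0,"tz":1.5,"gripper":-1},{"wx":0,"wy":0,"wz":0,"tx":0,"ty":0,"tz":1.5,"gripper":-1},{"wx":0,"wy":0,"wz":0,"tx":0,"ty":0,"tz":1.5,"gripper":-1}]'
```

```text
time_s: 6.4
tool_pos: [0.4789, 0.0438, 0.1043]
tool_rot: [180.0, 0.0, -22.1]
force: [-0.2, -0.6, -0.1]
grip_width: 0.0078
grasp_force: 40.0
time_s: 6.82
tool_pos: [0.4791, 0.0438, 0.103]
tool_rot: [180.0, 0.0, -22.1]
force: [0.7, -0.5, -0.8]
grip_width: 0.0079
grasp_force: 40.0
```

```bash
python3 -m creep '[{"wx":0,"wy":0,"wz":0,"tx":0,"ty":0,"tz":0.5,"gripper":-1},{"wx":0,"wy":0,"wz":0,"tx":0,"ty":0,"tz":1,"gripper":-1},{"wx":0,"wy":0,"wz":0,"tx":0,"ty":0,"tz":1.5,"gripper":-1},{"wx":0,"wy":0,"wz":0,"tx":0,"ty":0,"tz":1.5,"gripper":-1},{"wx":0,"wy":0,"wz":0,"tx":0,"ty":0,"tz":1.5,"gripper":-1}]'
python3 -m creep '[{"wx":0,"wy":0,"wz":0,"tx":0,"ty":0,"tz":0.5,"gripper":-1},{"wx":0,"wy":0,"wz":0,"tx":0,"ty":0,"tz":1,"gripper":-1},{"wx":0,"wy":0,"wz":0,"tx":0,"ty":0,"tz":1,"gripper":-1},{"wx":0,"wy":0,"wz":0,"tx":0,"ty":0,"tz":1,"gripper":-1},{"wx":0,"wy":0,"wz":0,"tx":0,"ty":0,"tz":1,"gripper":-1}]'
```

```text
time_s: 7.23
tool_pos: [0.4791, 0.0438, 0.1015]
tool_rot: [180.0, 0.0, -22.1]
force: [-0.1, 0.4, -1.5]
grip_width: 0.0079
grasp_force: 40.0
time_s: 7.65
tool_pos: [0.4791, 0.0438, 0.1005]
tool_rot: [180.0, 0.0, -22.1]
force: [0.2, -0.2, -1.5]
grip_width: 0.0076
grasp_force: 40.0
```

It is already 3 mm below the "on top" height with no force, so it seems to be over the groove. I'm continuing in small steps.

```bash
python3 -m creep '[{"wx":0,"wy":0,"wz":0,"tx":0,"ty":0,"tz":0.5,"gripper":-1},{"wx":0,"wy":0,"wz":0,"tx":0,"ty":0,"tz":1,"gripper":-1},{"wx":0,"wy":0,"wz":0,"tx":0,"ty":0,"tz":1.5,"gripper":-1},{"wx":0,"wy":0,"wz":0,"tx":0,"ty":0,"tz":1.5,"gripper":-1},{"wx":0,"wy":0,"wz":0,"tx":0,"ty":0,"tz":1.5,"gripper":-1}]'
python3 -m creep '[{"wx":0,"wy":0,"wz":0,"tx":0,"ty":0,"tz":0.5,"gripper":-1},{"wx":0,"wy":0,"wz":0,"tx":0,"ty":0,"tz":1,"gripper":-1},{"wx":0,"wy":0,"wz":0,"tx":0,"ty":0,"tz":1.5,"gripper":-1},{"wx":0,"wy":0,"wz":0,"tx":0,"ty":0,"tz":1.5,"gripper":-1},{"wx":0,"wy":0,"wz":0,"tx":0,"ty":0,"tz":1.5,"gripper":-1}]'
```

```text
time_s: 8.07
tool_pos: [0.4791, 0.0438, 0.099]
tool_rot: [180.0, 0.0, -22.1]
force: [-0.1, 0.2, -0.9]
grip_width: 0.0078
grasp_force: 40.0
time_s: 8.48
tool_pos: [0.4792, 0.0438, 0.0976]
tool_rot: [180.0, -0.0, -22.1]
force: [0.1, 0.3, -0.6]
grip_width: 0.0079
grasp_force: 40.0
```

```bash
python3 -m creep '[{"wx":0,"wy":0,"wz":0,"tx":0,"ty":0,"tz":0.5,"gripper":-1},{"wx":0,"wy":0,"wz":0,"tx":0,"ty":0,"tz":1,"gripper":-1},{"wx":0,"wy":0,"wz":0,"tx":0,"ty":0,"tz":1.5,"gripper":-1},{"wx":0,"wy":0,"wz":0,"tx":0,"ty":0,"tz":1.5,"gripper":-1},{"wx":0,"wy":0,"wz":0,"tx":0,"ty":0,"tz":1.5,"gripper":-1}]'
python3 -m creep '[{"wx":0,"wy":0,"wz":0,"tx":0,"ty":0,"tz":0.5,"gripper":-1},{"wx":0,"wy":0,"wz":0,"tx":0,"ty":0,"tz":1,"gripper":-1},{"wx":0,"wy":0,"wz":0,"tx":0,"ty":0,"tz":1,"gripper":-1},{"wx":0,"wy":0,"wz":0,"tx":0,"ty":0,"tz":1,"gripper":-1},{"wx":0,"wy":0,"wz":0,"tx":0,"ty":0,"tz":1,"gripper":-1}]'
```

```text
time_s: 8.9
tool_pos: [0.4795, 0.0438, 0.0965]
tool_rot: [-180.0, -0.0, -22.1]
force: [-1.3, -0.5, 5.2]
grip_width: 0.008
grasp_force: 40.0
time_s: 9.32
tool_pos: [0.4795, 0.0438, 0.0959]
tool_rot: [180.0, -0.0, -22.1]
force: [-1.7, -0.3, 7.2]
grip_width: 0.0077
grasp_force: 40.0
```

Contact is building gently at the expected height. The side force says to shift about 1 mm in -x; I'll keep pressing.

```bash
python3 -m creep '[{"wx":0,"wy":0,"wz":0,"tx":-0.5,"ty":0,"tz":0.5,"gripper":-1},{"wx":0,"wy":0,"wz":0,"tx":-1,"ty":0,"tz":1,"gripper":-1},{"wx":0,"wy":0,"wz":0,"tx":-1,"ty":0,"tz":1,"gripper":-1},{"wx":0,"wy":0,"wz":0,"tx":-1,"ty":0,"tz":1,"gripper":-1},{"wx":0,"wy":0,"wz":0,"tx":-1,"ty":0,"tz":1,"gripper":-1}]'
python3 -m creep '[{"wx":0,"wy":0,"wz":0,"tx":0,"ty":0,"tz":0.5,"gripper":-1},{"wx":0,"wy":0,"wz":0,"tx":0,"ty":0,"tz":1,"gripper":-1},{"wx":0,"wy":0,"wz":0,"tx":0,"ty":0,"tz":1,"gripper":-1},{"wx":0,"wy":0,"wz":0,"tx":0,"ty":0,"tz":1,"gripper":-1},{"wx":0,"wy":0,"wz":0,"tx":0,"ty":0,"tz":1,"gripper":-1}]'
```

```text
time_s: 9.73
tool_pos: [0.4793, 0.0439, 0.0953]
tool_rot: [-180.0, -0.1, -22.1]
force: [-0.5, -0.6, 9.2]
grip_width: 0.0081
grasp_force: 40.0
time_s: 10.15
tool_pos: [0.4794, 0.0439, 0.0946]
tool_rot: [-180.0, -0.1, -22.1]
force: [-1.1, -1.9, 11.0]
grip_width: 0.0077
grasp_force: 40.0
```

```bash
python3 -m creep '[{"wx":0,"wy":0,"wz":0,"tx":0,"ty":0,"tz":0.5,"gripper":-1},{"wx":0,"wy":0,"wz":0,"tx":0,"ty":0,"tz":1,"gripper":-1},{"wx":0,"wy":0,"wz":0,"tx":0,"ty":0,"tz":1,"gripper":-1},{"wx":0,"wy":0,"wz":0,"tx":0,"ty":0,"tz":1,"gripper":-1},{"wx":0,"wy":0,"wz":0,"tx":0,"ty":0,"tz":1,"gripper":-1}]'
python3 -m creep '[{"wx":0,"wy":0,"wz":0,"tx":0,"ty":0,"tz":0.5,"gripper":-1},{"wx":0,"wy":0,"wz":0,"tx":0,"ty":0,"tz":1,"gripper":-1},{"wx":0,"wy":0,"wz":0,"tx":0,"ty":0,"tz":1,"gripper":-1},{"wx":0,"wy":0,"wz":0,"tx":0,"ty":0,"tz":1,"gripper":-1},{"wx":0,"wy":0,"wz":0,"tx":0,"ty":0,"tz":1,"gripper":-1}]'
```

```text
time_s: 10.57
tool_pos: [0.4794, 0.0439, 0.0937]
tool_rot: [-180.0, -0.2, -22.1]
force: [-1.7, -1.0, 12.6]
grip_width: 0.0077
grasp_force: 40.0
time_s: 10.98
tool_pos: [0.4794, 0.0439, 0.0926]
tool_rot: [-180.0, -0.1, -22.1]
force: [-1.2, -1.1, 11.9]
grip_width: 0.0077
grasp_force: 40.0
```

Past the peak; it is snapping through. Continuing.

```bash
python3 -m creep '[{"wx":0,"wy":0,"wz":0,"tx":0,"ty":0,"tz":0.5,"gripper":-1},{"wx":0,"wy":0,"wz":0,"tx":0,"ty":0,"tz":1,"gripper":-1},{"wx":0,"wy":0,"wz":0,"tx":0,"ty":0,"tz":1,"gripper":-1},{"wx":0,"wy":0,"wz":0,"tx":0,"ty":0,"tz":1,"gripper":-1},{"wx":0,"wy":0,"wz":0,"tx":0,"ty":0,"tz":1,"gripper":-1}]'
python3 -m creep '[{"wx":0,"wy":0,"wz":0,"tx":0,"ty":0,"tz":0.5,"gripper":-1},{"wx":0,"wy":0,"wz":0,"tx":0,"ty":0,"tz":1,"gripper":-1},{"wx":0,"wy":0,"wz":0,"tx":0,"ty":0,"tz":1,"gripper":-1},{"wx":0,"wy":0,"wz":0,"tx":0,"ty":0,"tz":1,"gripper":-1},{"wx":0,"wy":0,"wz":0,"tx":0,"ty":0,"tz":1,"gripper":-1}]'
```

```text
time_s: 11.4
tool_pos: [0.4794, 0.0439, 0.0914]
tool_rot: [-180.0, -0.1, -22.1]
force: [-2.1, -1.1, 9.2]
grip_width: 0.0074
grasp_force: 40.0
time_s: 11.82
tool_pos: [0.4792, 0.0439, 0.0899]
tool_rot: [-180.0, -0.1, -22.1]
force: [0.0, 0.4, 4.7]
grip_width: 0.0077
grasp_force: 40.0
```

```bash
python3 -m creep '[{"wx":0,"wy":0,"wz":0,"tx":0,"ty":0,"tz":0.5,"gripper":-1},{"wx":0,"wy":0,"wz":0,"tx":0,"ty":0,"tz":1,"gripper":-1},{"wx":0,"wy":0,"wz":0,"tx":0,"ty":0,"tz":1,"gripper":-1},{"wx":0,"wy":0,"wz":0,"tx":0,"ty":0,"tz":1,"gripper":-1},{"wx":0,"wy":0,"wz":0,"tx":0,"ty":0,"tz":1,"gripper":-1}]'
```

```text
time_s: 12.23
tool_pos: [0.479, 0.044, 0.0883]
tool_rot: [-180.0, -0.1, -22.1]
force: [2.4, -1.4, 3.0]
grip_width: 0.0081
grasp_force: 40.0
```

```bash
python3 -m creep '[{"wx":0,"wy":0,"wz":0,"tx":0,"ty":0,"tz":0.5,"gripper":-1},{"wx":0,"wy":0,"wz":0,"tx":0,"ty":0,"tz":1,"gripper":-1},{"wx":0,"wy":0,"wz":0,"tx":0,"ty":0,"tz":1,"gripper":-1},{"wx":0,"wy":0,"wz":0,"tx":0,"ty":0,"tz":1,"gripper":-1},{"wx":0,"wy":0,"wz":0,"tx":0,"ty":0,"tz":1,"gripper":-1}]'
python3 -m creep '[{"wx":0,"wy":0,"wz":0,"tx":0,"ty":0,"tz":0.5,"gripper":-1},{"wx":0,"wy":0,"wz":0,"tx":0,"ty":0,"tz":1,"gripper":-1},{"wx":0,"wy":0,"wz":0,"tx":0,"ty":0,"tz":1,"gripper":-1},{"wx":0,"wy":0,"wz":0,"tx":0,"ty":0,"tz":1,"gripper":-1},{"wx":0,"wy":0,"wz":0,"tx":0,"ty":0,"tz":1,"gripper":-1}]'
```

```text
time_s: 12.65
tool_pos: [0.4787, 0.0441, 0.0869]
tool_rot: [-180.0, -0.1, -22.1]
force: [5.8, -1.6, -2.1]
grip_width: 0.0077
grasp_force: 40.0
time_s: 13.07
tool_pos: [0.4788, 0.0441, 0.0867]
tool_rot: [-180.0, -0.1, -22.1]
force: [2.4, -2.0, 5.2]
grip_width: 0.0075
grasp_force: 40.0
```

It stopped at TCP 0.0867, exactly the predicted home height. One more mm will confirm the hard stop.

```bash
python3 -m creep '[{"wx":0,"wy":0,"wz":0,"tx":0.5,"ty":0,"tz":0.5,"gripper":-1},{"wx":0,"wy":0,"wz":0,"tx":0.5,"ty":0,"tz":1,"gripper":-1},{"wx":0,"wy":0,"wz":0,"tx":0.5,"ty":0,"tz":1,"gripper":-1},{"wx":0,"wy":0,"wz":0,"tx":0.5,"ty":0,"tz":1,"gripper":-1},{"wx":0,"wy":0,"wz":0,"tx":0.5,"ty":0,"tz":1,"gripper":-1}]'
```

```text
time_s: 13.48
tool_pos: [0.4789, 0.0441, 0.0866]
tool_rot: [180.0, -0.0, -22.1]
force: [-1.3, -2.5, 13.6]
grip_width: 0.0076
grasp_force: 40.0
```

Hard stop confirmed. I'll unload, open partway (22 mm) and withdraw straight up.

```bash
python3 -m creep '[{"wx":0,"wy":0,"wz":0,"tx":0,"ty":0,"tz":-1,"gripper":-1},{"wx":0,"wy":0,"wz":0,"tx":0,"ty":0,"tz":-1.5,"gripper":-1},{"wx":0,"wy":0,"wz":0,"tx":0,"ty":0,"tz":-1.5,"gripper":-0.5},{"wx":0,"wy":0,"wz":0,"tx":0,"ty":0,"tz":-1.5,"gripper":-0.5},{"wx":0,"wy":0,"wz":0,"tx":0,"ty":0,"tz":-1.5,"gripper":-0.5}]'
python3 -m creep '[{"wx":0,"wy":0,"wz":0,"tx":0,"ty":0,"tz":0,"gripper":-0.5},{"wx":0,"wy":0,"wz":0,"tx":0,"ty":0,"tz":-4,"gripper":-0.5},{"wx":0,"wy":0,"wz":0,"tx":0,"ty":0,"tz":-20,"gripper":-0.5},{"wx":0,"wy":0,"wz":0,"tx":0,"ty":0,"tz":-50,"gripper":-0.5},{"wx":0,"wy":0,"wz":0,"tx":0,"ty":0,"tz":-85,"gripper":-0.5}]'
python3 -m creep '[{"wx":0,"wy":0,"wz":0,"tx":-10,"ty":0,"tz":-20,"gripper":-0.5},{"wx":0,"wy":0,"wz":0,"tx":-25,"ty":0,"tz":-40,"gripper":-0.5},{"wx":0,"wy":0,"wz":0,"tx":-25,"ty":0,"tz":-40,"gripper":-0.5},{"wx":0,"wy":0,"wz":0,"tx":-25,"ty":0,"tz":-40,"gripper":-0.5},{"wx":0,"wy":0,"wz":0,"tx":-25,"ty":0,"tz":-40,"gripper":-0.5}]'
python3 - <<'E'
from h import *
y=np.radians(67.9); ey=np.array([np.cos(y),np.sin(y),0]); ex=np.array([ey[1],-ey[0],0]); O=np.array([.4752,.0359,0])
for c in ["wrist","scene"]:
    s=shot(c); P=cloud(s); hsv=cv2.cvtColor(s["im"],cv2.COLOR_RGB2HSV)
    m=(hsv[...,0]>5)&(hsv[...,0]<17)&(hsv[...,1]>150)&(np.hypot(P[...,0]-.478,P[...,1]-.043)<.04)&(P[...,2]<.15)&(s["d"]>0)
    q=P[m]; print(c,m.sum(),"a",np.percentile((q-O)@ey*1000,[5,50,95]).round(1),"b",np.percentile((q-O)@ex*1000,[5,50,95]).round(1),"z",np.percentile(q[:,2],[2,98]).round(4))
    if c=="wrist": save(s["im"],"w4.png")
    print([(np.round(r["point"],3).tolist(),round(r["confidence"],2)) for r in nets.place_of("clip_grip",c)])
E
```

```text
time_s: 13.9
tool_pos: [0.4767, 0.0445, 0.0854]
tool_rot: [179.9, 0.2, -22.0]
force: [0.3, 0.4, 0.3]
grip_width: 0.0187
grasp_force: 0.0
time_s: 14.32
tool_pos: [0.4766, 0.0442, 0.1709]
tool_rot: [179.9, 0.3, -22.0]
force: [0.7, -0.7, -0.6]
grip_width: 0.0216
grasp_force: 0.0
time_s: 14.73
tool_pos: [0.4552, 0.0531, 0.2109]
tool_rot: [180.0, 0.0, -22.1]
force: [0.2, 0.3, 0.0]
grip_width: 0.0219
grasp_force: 0.0
wrist 224 a [ 4.7  9.6 12.1] b [-7.3 10.4 15. ] z [0.0757 0.1178]
[([0.476, 0.042, 0.103], 0.81), ([0.503, -0.111, 0.044], 0.57)]
scene 280 a [2.  4.7 8. ] b [-13.4  -2.1  10.8] z [0.0737 0.1177]
[([0.404, -0.227, 0.045], 0.69), ([0.468, -0.289, 0.041], 0.66), ([0.501, -0.112, 0.041], 0.59)]
```

View pics/w4.png

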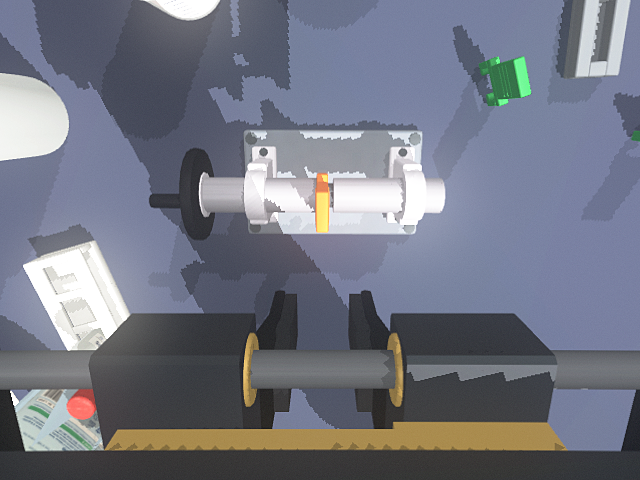

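The clip sits on the axle in the groove, tab at (322,200), with the gripper clear. The tab top at 0.118 m puts its centre at 0.098 m, which is home.

```bash
python3 -c "
from cell import env; print(env.sign_off())"
```

```text
the job is handed in; nothing more can be done
None
```

The orange clip is snapped home in the axle's groove with its tab upright (tab centre measured about 98 mm above the bench) and released; the highest force I read while pressing was about 14 N, and the job is handed in with no verdict returned.

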